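# Open the sample hopper's slide gate over its catch pan

### The job

Get the sample hopper ready to be brushed out: put the long steel catch pan on the bench under the mouth of the hopper's chute, the mouth over the middle of the pan's width, and then draw the slide gate (it has a T-handle) out until it comes up against its end stop. Let go and leave pan and gate so, and do not disturb the other things on the bench.

Things in the scene. Friction and masses are not known exactly. Their poses are not given: they have to be found in the camera images.
- hopper: Steel hopper on a stand, fixed to the bench. Origin on the bench under the hopper's middle; z up, -x the way the gate draws out, +y the way the chute runs. Gate housing 110 x 116 mm (x, y), 212 to 238 mm up. Two 22 mm posts at x = +-42, y = -92 mm; base plate 8 mm thick over x -120..120, y -150..20 mm.
- hopper_rim (a point): Centre of the hopper's open round top, 365 mm above the bench. The wall is straight and 200 mm across from 365 down to 335 mm, then a cone down to 76 mm across at 238 mm. It overhangs the gate's handle, so a gripper reaches the shank only leaning, its back tipped out along the hopper's -x; about 40 degrees from vertical leaves ample room.
- gate_grip (a point): Middle of the flat shank of the gate's T-handle, 225 mm above the bench, axes as the hopper's; moves with the gate. With the gate shut it is 98 mm from the hopper's middle along -x. The shank is 30 mm wide (y), 8 mm thick (z), free from 31 mm inward (+x) to 26 mm outward (-x) of this point. Fingers either side of it also pull against the cross-bar.
- gate_bar (a point): Centre of the round cross-bar at the outer end of the T-handle, 34 mm outward (-x) of gate_grip at the same height: 16 mm thick, 92 mm long along y.
- gate (a joint): How far the gate is drawn out, m: 0 = shut, 0.09 = against its end stop (a bar across the gate's tail meets the back of the housing). May start a few mm open. It slides level along the hopper's -x with about 5 N of friction and stays where left; 10 to 20 N draws it surely.
- chute_mouth (a point): Centre of the open lower end of the round chute pipe, 76 mm above the bench and 115 mm from the hopper's middle along its +y; axes as the hopper's. Pipe 44 mm outside, 38 mm bore; it rises towards the hopper at 42 degrees. Its lowest edge is 60 mm above the bench, so the pan passes beneath.
- pan_center (a point): Centre of the loose catch pan: plain steel, open-topped, 160 mm long (x), 66 mm wide (y), 45 mm high (z), walls and floor 3 mm, 0.19 to 0.37 kg. The point is half-way up, 22.5 mm above its underside. Same both ways round; can be gripped across its width anywhere along its length, lifted or slid on the bench.
- tip_box: Bystander: loose red pipette-tip box, 122 x 84 x 58 mm (x, y, z), origin at the centre of its underside.
- bottle: Bystander: loose glass bottle with a screw cap, 70 mm across, 150 mm high, origin at the centre of its underside.
- tube_rack: Bystander: loose wooden tube rack with capped tubes, 70 x 200 mm (x, y), 98 mm high over the caps, origin at the centre of its underside.

How it is judged:
By the outcome, as a careful person would: the job done as asked, in the order asked, and still so for the second after the job is handed in, with the robot touching nothing.
It also fails if it takes over 64 s, if anything falls off the work surface, if the arm or the gripper's body presses on something with over 40 N, if the wrist force passes 120 N, or if a joint passes its speed limit or range.

### The arm

A 6-joint arm with a two-finger parallel gripper is mounted at the origin on the work surface. World frame = base frame: x ahead of the robot, y to its left, z up, the work surface at z = 0. Lengths are in m, angles in degrees, forces in N, time in s.
With the tool pointing down it reaches from about 0.3 to 0.75 m from the base axis. Payload 8.5 kg.
Tool frame: the origin (TCP) lies between the finger pads; the fingertips stand 22 mm ahead of it and the grasp point (between the pads) lies 3 mm ahead of it (env.nose_length is the distance from the TCP to the fingertips, in m); z points along the fingers, x is the direction in which the jaws open and shut, and the axes are right-handed (so a half turn about z gives the same grasp; the last joint's range is limited). The gripper opens to 85 mm and grips with 20 to 120 N. Pads are 22 mm wide; open, the fingers measure 114 mm over their backs; the gripper's body (76 mm by 85 mm) begins 54 mm behind the grasp point. The pads swing forward as they close: fully open they stand 13 mm farther back than shut.
Start: joints at [55.216, 21.807, 74.336, -0, 83.858, -12.336], TCP at [0.21, 0.508, 0.215] pointing down, gripper open.
Joint ranges: [-178.18, 178.18], [-50.72, 133.34], [12.68, 142.11], [-81.47, 261.47], [9.98, 163.14], [-165.26, 165.26]. Speed limits (degrees/s): [136.94, 136.94, 180, 180, 180, 180].

### API

Orientations are given as a 3x3 rotation matrix whose columns are the frame's x, y, z axes.
In Python, from rig import env gives the robot as it stands.
- The arm moves only by the tool arm_command, never from a script. Its argument "steps" is a list of rows, each an object with "delta_pos": the shift along the world's x, y, z in mm, a list of three; "dr": the turn, a rotation vector about the world's x, y, z in degrees, a list of three. In form: [{"delta_pos": [dx, dy, dz], "dr": [wx, wy, wz]}, ...]. A call has 1 to 20 rows; each row shifts and turns the commanded pose from where the row before left it; what a row does not reach is not made up. A row lasts 1/10 s, in which the tool goes at most 50 mm and 8.59 degrees, less where a joint would pass 70% of its speed; a pose out of reach is approached as far as the arm can. A call with a gripper value outside its range is refused whole. "grip" is the opening, from 0 (shut) to 1 (fully open), set as the call begins (left out, the last holds). The fingers move at their own pace and stop on an object; "squeeze" is the grip in N (left out, the last holds). Time passes only in rows, so rows that do not move let the fingers close. It gives the time, the measured TCP pose, the force and the opening at its end, in the units of the state.
- env.observe(): the state, without advancing time (a new reading comes with each control period).
- env.get_image(name): name is "scene" or "side" or "wrist"; returns the picture (384x512x3 uint8, blue, green, red); there is no depth.
- env.get_calibration(name): a dict with "fx", "fy", "cx", "cy" (pixels), "k1" (the pictures are not rectified: a ray, as slopes to the right and down, at radius r is drawn at 1 + k1 r^2 times it, then the intrinsics apply), "view" (4x4, takes a point from world to camera coordinates). Camera axes: x right, y up, looking along -z (the intrinsics and any distortion apply to the point x, -y, -z); pixel columns grow to the right and rows downward; lengths in m; the calibration is good to about 2 mm. A picture is of the moment at which its call begins: read the wrist's pose just before it. get_calibration takes no time and is no camera call; for the wrist camera it gives the pose at the moment of the call.
- env.close_job(): hands the job in, once; it reports no verdict.
The state is a dict: "time_s": time; "q": joint angles; "qvel": joint speeds; "joint_efforts": joint torques, N m; "position": TCP position; "tool_rot": TCP orientation; "ft_force": force on the tool from outside, world axes, zero at the start; "wrist_torque": the same for the moment, N m; "grip_width": finger opening in m.
Only numpy, scipy, OpenCV 4.12 (cv2) and the standard library are available. Lean on these libraries where they do the work, as an engineer would, in place of code of your own. Each camera call takes 0.05 s, during which the arm holds its last target. There are 200 camera calls.

## Working session

There is one attempt and no reset: what is moved stays moved. The work goes in short steps, Python scripts to look and compute and a tool call to move; the robot and the scene stay as the last step left them, time stands still between calls to the robot, and variables do not carry over. Pictures are saved under pics/ and viewed, about 8 in all and at most 12, crops included, and the job is handed in when it is done.

Besides the shell and the picture viewer there is one more tool, called after "Call:" by a JSON object that holds its "fn" and its "kwargs". arm_command: Moves the arm, as the interface text tells. Its arguments: {"type":"object","properties":{"steps":{"type":"array"},"grip":{"type":"number"},"squeeze":{"type":"number"}},"required":["steps"]}

```bash
mkdir -p pics; ls; cat > h.py <<'E'
import numpy as np, cv2
from rig import env
def undist(c,uv):
    p=np.atleast_2d(np.array(uv,float)); d=np.stack([(p[:,0]-c['cx'])/c['fx'],(p[:,1]-c['cy'])/c['fy']],1)
    s=d.copy()
    for _ in range(20): s=d/(1+c['k1']*(s**2).sum(1,keepdims=True))
    return s
def rays(c,uv):
    s=undist(c,uv); V=np.array(c['view']); R=V[:3,:3]; o=-R.T@V[:3,3]
    d=np.stack([s[:,0],-s[:,1],-np.ones(len(s))],1)@R
    return o,d
def plane(c,uv,z):
    o,d=rays(c,uv); return o+d*((z-o[2])/d[:,2])[:,None]
def proj(c,P):
    P=np.atleast_2d(P); V=np.array(c['view']); q=P@V[:3,:3].T+V[:3,3]
    s=np.stack([q[:,0]/-q[:,2],-q[:,1]/-q[:,2]],1); s=s*(1+c['k1']*(s**2).sum(1,keepdims=True))
    return s*[c['fx'],c['fy']]+[c['cx'],c['cy']]
def tri(c1,u1,c2,u2):
    o1,d1=rays(c1,u1); o2,d2=rays(c2,u2); d1=d1[0];d2=d2[0]
    t=np.linalg.lstsq(np.stack([d1,-d2],1),o2-o1,rcond=None)[0]
    a=o1+t[0]*d1;b=o2+t[1]*d2; return (a+b)/2,np.linalg.norm(a-b)
E
python3 - <<'E'
from h import *
for n in ["scene","side","wrist"]:
    im=env.get_image(n); cv2.imwrite(f"pics/{n}0.png",im)
    c=env.get_calibration(n); V=np.array(c['view']); print(n,{k:c[k] for k in('fx','fy','cx','cy','k1')},(-V[:3,:3].T@V[:3,3]).round(3),(-V[2,:3]).round(3))
a=cv2.imread("pics/scene0.png");b=cv2.imread("pics/side0.png")
o=env.observe();print(o['time_s'],o['position'],o['grip_width'],o['ft_force'])
E
```

```text
pics
scene {'fx': 462.64486492303155, 'fy': 462.64486492303155, 'cx': 260.74095530044656, 'cy': 194.76808532451918, 'k1': -0.19209083650263412} [1.178 0.692 1.269] [-0.417 -0.52  -0.746]
side {'fx': 471.25231311803105, 'fy': 471.25231311803105, 'cx': 258.02704188094464, 'cy': 196.3630882501947, 'k1': -0.036679434688654776} [0.425 0.849 1.154] [ 0.137 -0.679 -0.721]
wrist {'fx': 267.2236814405903, 'fy': 267.2236814405903, 'cx': 255.37683039536284, 'cy': 189.35663481320083, 'k1': 0.02015741974986504} [0.146 0.534 0.374] [ 0.25  -0.105 -0.962]
0.15 [0.20988164 0.50814133 0.2146622 ] 0.08532419593388715 [-0.72693937  0.78483344 -0.01103999]
```

View pics/scene0.png

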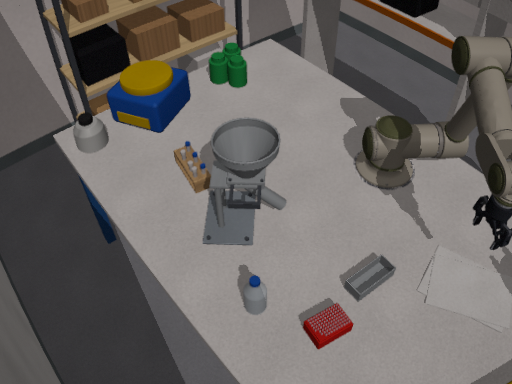

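View pics/side0.png

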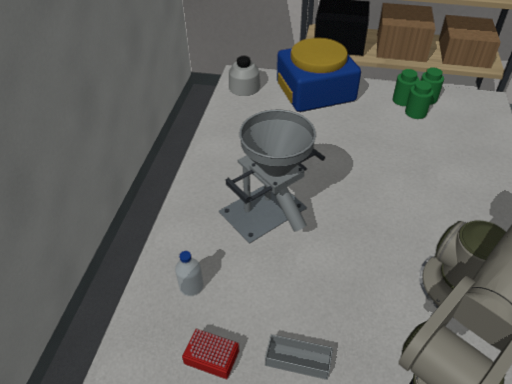

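The scene picture shows the hopper rim at about (246,150), the chute mouth near (278,200), the pan at (368,277), the bottle at (255,295) and the tip box at (328,325). In the side picture the rim is at (277,138), the T-bar near (240,187), the chute mouth near (297,225) and the pan at (300,355). I'll enlarge these areas to pick points.

```bash
python3 - <<'E'
from h import *
a=cv2.imread("pics/scene0.png");b=cv2.imread("pics/side0.png")
def crop(im,x,y,w=100,h=75,s=4): return cv2.resize(im[y:y+h,x:x+w],None,fx=s,fy=s,interpolation=cv2.INTER_CUBIC)
top=np.hstack([crop(a,195,175),crop(a,320,240)])
bot=np.hstack([crop(b,212,165),crop(b,250,309)])
cv2.imwrite("pics/crop1.png",np.vstack([top,bot]))
# rim ellipses: show hull
E
```

```text
(no output)
```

View pics/crop1.png

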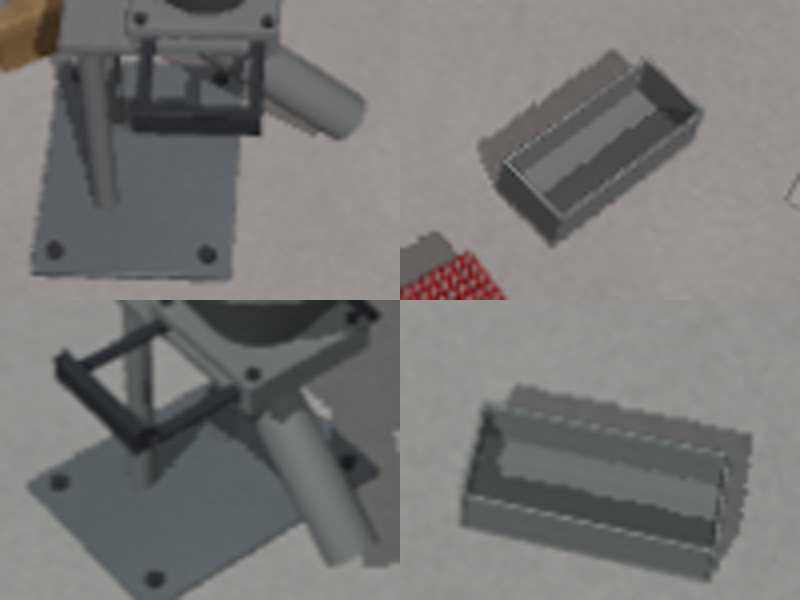

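The loop-shaped frame in front is on the chute's right-hand (+x) side, so it should be the gate's tail and stop. The T-handle would then be the dark piece behind the housing, at side (312,153). I'll check this with numbers.

```bash
python3 - <<'E'
from h import *
cs=env.get_calibration("scene");cd=env.get_calibration("side")
S=lambda x,y,ox=195,oy=175:(ox+(x+.5)/4-.5,oy+(y+.5)/4-.5)
D=lambda x,y:S(x,y-300,212,165)
print("base scene",plane(cs,[S(32,273),S(232,278)],.008).round(3))
print("base side",plane(cd,[D(28,487),D(376,473)],.008).round(3))
print("mouth",tri(cs,S(350,118),cd,D(352,550)))
print("pan rim scene",plane(cs,[S(x-400,y,320,240) for x,y in[(504,162),(557,213),(700,113),(645,62)]],.045).round(3))
print("pan rim side",plane(cd,[S(x-400,y-300,250,309) for x,y in[(463,497),(487,403),(724,457),(714,549)]],.045).round(3))
for n,uv,z in [("bar side",(312,153),.225),("tailbar",(232,180),.225),("bottle cap",(185,256),.15),("tip",(212,350),.058)]:
    print(n,plane(cd,uv,z).round(3))
print("bottle/tip scene",plane(cs,[(254,281)],.15).round(3),plane(cs,[(328,322)],.058).round(3))
# rim ellipse: gray-ish non-bench mask, top part
for n,c,(x0,y0,x1,y1) in [("scene",cs,(200,110,290,190)),("side",cd,(232,108,322,180))]:
    im=cv2.imread(f"pics/{n}0.png")[y0:y1,x0:x1]
    cv2.imwrite(f"pics/_{n}.png",im)
a=[cv2.resize(cv2.imread(f"pics/_{n}.png"),(400,300 if n=="side" else 356),interpolation=cv2.INTER_CUBIC)[:300] for n in("scene","side")]
b=cv2.imread("pics/side0.png")[130:180,280:347]; b=cv2.resize(b,(400,300),interpolation=cv2.INTER_CUBIC)
w=cv2.resize(cv2.imread("pics/wrist0.png"),(400,300))
cv2.imwrite("pics/crop2.png",np.vstack([np.hstack(a),np.hstack([b,w])]))
E
```

```text
base scene [[ 0.761 -0.143  0.008]
 [ 0.633 -0.032  0.008]]
base side [[ 0.758 -0.14   0.008]
 [ 0.479 -0.207  0.008]]
mouth (array([ 0.4842272 , -0.05760955,  0.08174037]), np.float64(0.0017992396225212453))
pan rim scene [[0.514 0.278 0.045]
 [0.515 0.336 0.045]
 [0.362 0.349 0.045]
 [0.359 0.287 0.045]]
pan rim side [[0.514 0.343 0.045]
 [0.51  0.278 0.045]
 [0.359 0.287 0.045]
 [0.359 0.348 0.045]]
bar side [[ 0.477 -0.232  0.225]]
tailbar [[ 0.687 -0.076  0.225]]
bottle cap [[0.765 0.153 0.15 ]]
tip [[0.646 0.353 0.058]]
bottle/tip scene [[0.771 0.151 0.15 ]] [[0.66  0.349 0.058]]
```

View pics/crop2.png

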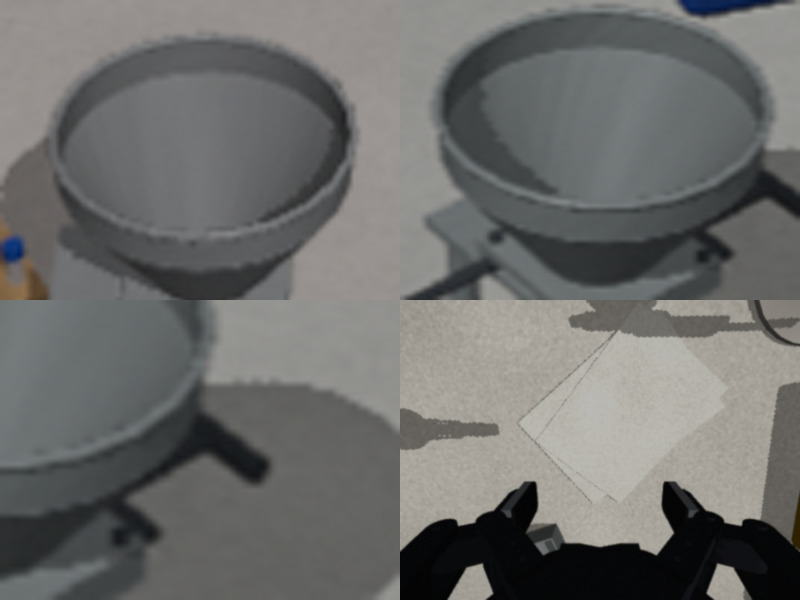

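The second crop shows the cross-bar's end at side (324,158), sticking out under the rim on the far side. So the handle points away, with -x ≈ (-0.66,-0.76). Next I'll fix the frame using the rim and work out the pan grasp move.

```bash
cat >> h.py <<'E'
from scipy.spatial.transform import Rotation as Ro
def go(p,R):
    o=env.observe(); r=Ro.from_matrix(np.array(R)@np.array(o['tool_rot']).T).as_rotvec(degrees=True)
    print("dpos",((np.array(p)-o['position'])*1e3).round(1),"dr",r.round(2),"n",np.linalg.norm(r).round(1))
def tool(back,jaw,tilt):  # back: horiz dir the back leans to; jaw dir
    b=np.array([*back,0.]);b/=np.linalg.norm(b);t=np.radians(tilt)
    z=np.sin(t)*-b+np.cos(t)*np.array([0,0,-1.]); x=np.array([*jaw,0.]);x-=z*(x@z);x/=np.linalg.norm(x)
    return np.stack([x,np.cross(z,x),z],1)
E
python3 - <<'E'
from h import *
cs=env.get_calibration("scene");cd=env.get_calibration("side")
from scipy.optimize import least_squares
for c,pts,(x0,y0) in [(cs,[(50,145),(355,150),(200,37),(200,240)],(200,110)),(cd,[(40,115),(372,110),(205,8),(205,211)],(232,108))]:
    s=400/90 if c is cs else 400/90; sy=356/80 if c is cs else 300/72
    P=plane(c,[(x0+(x+.5)/s-.5,y0+(y+.5)/sy-.5) for x,y in pts],.365)[:,:2]
    r=least_squares(lambda v:np.hypot(*(P-v[:2]).T)-v[2],[.56,-.13,.1]).x; print("rim",r.round(4))
o=env.observe();print(np.array(o['tool_rot']).round(3),env.nose_length)
V=np.array(env.get_calibration("wrist")['view']);p=-V[:3,:3].T@V[:3,3];print("cam in tool",(np.array(o['tool_rot']).T@(p-o['position'])).round(3))
u=np.array([-.998,.058]);g=np.array([.4365,.313])+.045*u
for sx in(1,-1):
    R=tool(u,[sx*.058,sx*.998],15); print(sx,R.round(2).tolist()); 
    go(np.array([*g,.028])-.003*R[:,2],R)
E
```

```text
rim [ 0.5694 -0.1362  0.1015]
rim [ 0.5682 -0.1359  0.1017]
[[ 0.382  0.924 -0.001]
 [ 0.924 -0.382 -0.001]
 [-0.001 -0.    -1.   ]] 0.022
cam in tool [-0.    -0.069 -0.159]
1 [[0.06, 0.96, 0.26], [1.0, -0.06, -0.02], [0.0, 0.26, -0.97]]
dpos [ 180.9 -192.5 -183.8] dr [ -3.31 -14.72  19.02] n 24.3
-1 [[-0.06, -0.96, 0.26], [-1.0, 0.06, -0.02], [-0.0, -0.26, -0.97]]
dpos [ 180.9 -192.5 -183.8] dr [  20.74   -4.83 -159.64] n 161.1
```

Call:
{"fn": "arm_command", "kwargs": {"steps": [{"delta_pos": [18.1,-19.25,-11],"dr": [-0.331,-1.472,1.902]},{"delta_pos": [18.1,-19.25,-11],"dr": [-0.331,-1.472,1.902]},{"delta_pos": [18.1,-19.25,-11],"dr": [-0.331,-1.472,1.902]},{"delta_pos": [18.1,-19.25,-11],"dr": [-0.331,-1.472,1.902]},{"delta_pos": [18.1,-19.25,-11],"dr": [-0.331,-1.472,1.902]},{"delta_pos": [18.1,-19.25,-11],"dr": [-0.331,-1.472,1.902]},{"delta_pos": [18.1,-19.25,-11],"dr": [-0.331,-1.472,1.902]},{"delta_pos": [18.1,-19.25,-11],"dr": [-0.331,-1.472,1.902]},{"delta_pos": [18.1,-19.25,-11],"dr": [-0.331,-1.472,1.902]},{"delta_pos": [18.1,-19.25,-11],"dr": [-0.331,-1.472,1.902]},{"delta_pos": [0,0,0],"dr": [0,0,0]},{"delta_pos": [0,0,0],"dr": [0,0,0]}], "grip": 1, "squeeze": 60}}

```text
time_s: 1.35
position: [0.3909, 0.3157, 0.1051]
tool_rot: [[0.059, 0.964, 0.258], [0.998, -0.058, -0.014], [0.001, 0.258, -0.966]]
ft_force: [-0.5, 0.1, 0.5]
grip_width: 0.0853
```

```bash
python3 - <<'E'
from h import *
o=env.observe();c=env.get_calibration("wrist");im=env.get_image("wrist");cv2.imwrite("pics/w1.png",im)
print(o['time_s'],o['q'],o['position'])
u=np.array([-.998,.058]);w=np.array([.058,.998])
P=[np.r_[np.array([.4365,.313])+a*.08*u+b*.033*w,.045] for a,b in((1,1),(1,-1),(-1,-1),(-1,1))]
uv=proj(c,P);print(uv.round(1))
cv2.polylines(im,[uv.round().astype(int)],True,(0,0,255),1);cv2.imwrite("pics/w1o.png",im)
R=tool(u,w,15);g=np.array([.4365,.313])+.045*u;go(np.array([*g,.028])-.003*R[:,2],R)
E
```

```text
1.35 [ 29.88847197  20.14916006  99.9103048  -10.96753481  47.8453568
 -50.19265005] [0.39092811 0.31568931 0.10505011]
[[298.5 141.5]
 [212.8 141.6]
 [225.  283.2]
 [286.5 283.1]]
dpos [ -0.1  -0.5 -74.5] dr [-0.07  0.01  0.02] n 0.1
```

View pics/w1o.png

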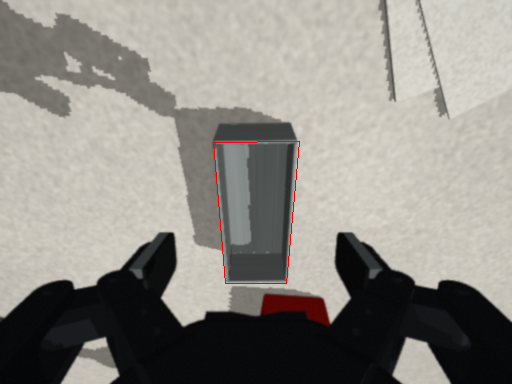

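The predicted rim outline falls on the pan's corners at (298,141), (213,141), (225,283) and (286,283). I'll descend and grip.

Call:
{"fn": "arm_command", "kwargs": {"steps": [{"delta_pos": [0,0,-12],"dr": [0,0,0]},{"delta_pos": [0,0,-12],"dr": [0,0,0]},{"delta_pos": [0,0,-12],"dr": [0,0,0]},{"delta_pos": [0,0,-12],"dr": [0,0,0]},{"delta_pos": [0,0,-10],"dr": [0,0,0]},{"delta_pos": [0,0,-8],"dr": [0,0,0]},{"delta_pos": [0,0,-5],"dr": [0,0,0]},{"delta_pos": [0,0,-3.5],"dr": [0,0,0]},{"delta_pos": [0,0,0],"dr": [0,0,0]},{"delta_pos": [0,0,0],"dr": [0,0,0]}]}}

```text
time_s: 2.4
position: [0.3912, 0.3159, 0.0309]
tool_rot: [[0.058, 0.964, 0.259], [0.998, -0.056, -0.014], [0.001, 0.26, -0.966]]
ft_force: [-0.1, -0.7, 0.7]
grip_width: 0.0854
```

Call:
{"fn": "arm_command", "kwargs": {"steps": [{"delta_pos": [0,0,0],"dr": [0,0,0]},{"delta_pos": [0,0,0],"dr": [0,0,0]},{"delta_pos": [0,0,0],"dr": [0,0,0]},{"delta_pos": [0,0,0],"dr": [0,0,0]},{"delta_pos": [0,0,0],"dr": [0,0,0]},{"delta_pos": [0,0,0],"dr": [0,0,0]},{"delta_pos": [0,0,0],"dr": [0,0,0]}], "grip": 0.6, "squeeze": 60}}

```text
time_s: 3.1
position: [0.391, 0.3158, 0.0306]
tool_rot: [[0.058, 0.964, 0.259], [0.998, -0.056, -0.014], [0.001, 0.259, -0.966]]
ft_force: [-0.3, 0.4, 0.3]
grip_width: 0.051
```

```bash
python3 - <<'E'
from h import *
H=np.array([.569,-.135]);y=np.array([-.757,.657]);y/=np.linalg.norm(y);x=np.array([y[1],-y[0]])
R=tool(y,-x if 0 else -x,15)
for s in(1,-1):
  R=tool(y,s*x,15)
  for d in(.173,.26,): print(s,d);go(np.array([*(H+d*y),.028])-.003*R[:,2],R)
o=env.observe();print(o['q'],o['wrist_torque'])
E
```

```text
1 0.173
dpos [ 4.680e+01 -3.369e+02  3.000e-01] dr [-4.000e-02  3.000e-02 -3.764e+01] n 37.6
1 0.26
dpos [ -18.9 -279.9    0.3] dr [-4.000e-02  3.000e-02 -3.764e+01] n 37.6
-1 0.173
dpos [ 4.680e+01 -3.369e+02  3.000e-01] dr [-36.3   14.69 138.26] n 143.7
-1 0.26
dpos [ -18.9 -279.9    0.3] dr [-36.3   14.69 138.26] n 143.7
[ 29.89887388  27.34209989 104.94486054 -13.94690306  35.84664712
 -46.30245051] [ 0.01868632  0.081873   -0.00757452]
```

The opening is 51 mm, but the pan is 66 mm wide, so something is wrong. I'll look before moving.

```bash
python3 - <<'E'
from h import *
a=env.get_image("wrist");b=env.get_image("scene");cv2.imwrite("pics/s2.png",b)
b=cv2.resize(b[210:340,300:473],(512,384))
cv2.imwrite("pics/w2.png",cv2.resize(np.hstack([a,b]),(800,300)))
E
```

```text
(no output)
```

View pics/w2.png

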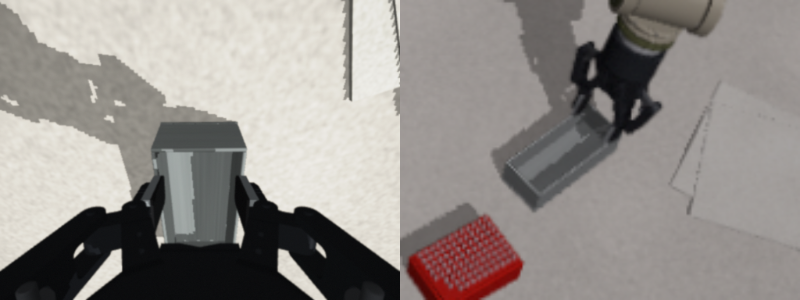

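The wrist view shows both pads outside the pan walls, at about (155,200) and (245,200), so they do straddle it. I'll command a full close and see where the fingers stop.

Call:
{"fn": "arm_command", "kwargs": {"steps": [{"delta_pos": [0,0,0],"dr": [0,0,0]},{"delta_pos": [0,0,0],"dr": [0,0,0]},{"delta_pos": [0,0,0],"dr": [0,0,0]},{"delta_pos": [0,0,0],"dr": [0,0,0]}], "grip": 0.3}}

```text
time_s: 3.6
position: [0.391, 0.3158, 0.0306]
tool_rot: [[0.058, 0.964, 0.259], [0.998, -0.056, -0.014], [0.001, 0.259, -0.966]]
ft_force: [-0.0, 1.0, -0.6]
grip_width: 0.0258
```

```bash
python3 - <<'E'
from h import *
a=env.get_image("wrist");b=env.get_image("side")
a=a[130:330,130:380];b=b[280:384,230:360]
cv2.imwrite("pics/w3.png",np.hstack([cv2.resize(a,(400,320)),cv2.resize(b,(400,320),interpolation=cv2.INTER_CUBIC)]))
E
```

```text
(no output)
```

View pics/w3.png

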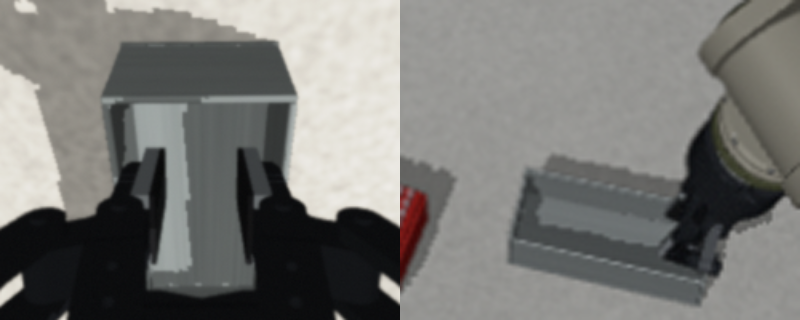

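In this view the fingers are closed to 26 mm over or inside the pan, well clear of both walls, so they sit higher than I assumed. I'll check the fingertip height against the pictures.

```bash
python3 - <<'E'
from h import *
o=env.observe();R=np.array(o['tool_rot']);p=np.array(o['position'])
cs=env.get_calibration("scene");cw=env.get_calibration("wrist");cd=env.get_calibration("side")
for w in(.051,.0258):
  for f in(-.02,0,.022):
    T=[p+f*R[:,2]+s*w/2*R[:,0] for s in(1,-1)]
    print(w,f,"z",round(T[0][2],3),"scene",proj(cs,T).round(0).tolist(),"crop2",((proj(cs,T)-[300,210])*2.312+[400,0]).round(0).tolist(),"wcrop",((proj(cw,T)-[130,130])*1.6).round(0).tolist(),"sidecrop",((proj(cd,T)-[230,280])*3.077+[400,0]).round(0).tolist())
u=np.array([-.998,.058]);w=np.array([.058,.998]);g=np.array([.4365,.313])+.045*u
P=[[*(g+s*.033*w),.045] for s in(1,-1)]
print("rim at grip wcrop",((proj(cw,P)-[130,130])*1.6).round(0).tolist())
print(((proj(cd,P)-[230,280])*3.077+[400,0]).round(0).tolist())
E
```

```text
0.051 -0.02 z 0.05 scene [[388.0, 270.0], [377.0, 259.0]] crop2 [[604.0, 139.0], [578.0, 114.0]] wcrop [[273.0, 176.0], [130.0, 176.0]] sidecrop [[668.0, 263.0], [678.0, 204.0]]
0.051 0 z 0.031 scene [[386.0, 274.0], [375.0, 263.0]] crop2 [[598.0, 148.0], [572.0, 123.0]] wcrop [[265.0, 153.0], [138.0, 153.0]] sidecrop [[659.0, 272.0], [670.0, 214.0]]
0.051 0.022 z 0.009 scene [[383.0, 279.0], [372.0, 268.0]] crop2 [[592.0, 158.0], [567.0, 134.0]] wcrop [[258.0, 134.0], [145.0, 134.0]] sidecrop [[650.0, 282.0], [661.0, 224.0]]
0.0258 -0.02 z 0.05 scene [[385.0, 267.0], [380.0, 262.0]] crop2 [[597.0, 132.0], [584.0, 120.0]] wcrop [[238.0, 176.0], [165.0, 176.0]] sidecrop [[670.0, 248.0], [676.0, 219.0]]
0.0258 0 z 0.031 scene [[383.0, 271.0], [377.0, 266.0]] crop2 [[592.0, 142.0], [579.0, 129.0]] wcrop [[234.0, 153.0], [169.0, 153.0]] sidecrop [[662.0, 257.0], [667.0, 228.0]]
0.0258 0.022 z 0.009 scene [[380.0, 276.0], [375.0, 270.0]] crop2 [[586.0, 152.0], [573.0, 140.0]] wcrop [[230.0, 134.0], [173.0, 134.0]] sidecrop [[653.0, 267.0], [658.0, 238.0]]
rim at grip wcrop [[290.0, 179.0], [113.0, 179.0]]
[[658.0, 273.0], [672.0, 197.0]]
```

The fingertips project about 20 mm behind the TCP at 26 mm opening and 30 mm behind when fully open. The stated figure is 22 mm ahead. The scene view agrees (tips at z≈0.05), and so does the missed grip. So the fingers really end about 39 mm short of the stated nose length, and they closed above the rim. I'll rise, reopen and go down deeper, watching the force.

Call:
{"fn": "arm_command", "kwargs": {"steps": [{"delta_pos": [0,0,20],"dr": [0,0,0]},{"delta_pos": [0,0,20],"dr": [0,0,0]},{"delta_pos": [0,0,0],"dr": [0,0,0]}]}}

```text
time_s: 4.0
position: [0.392, 0.3164, 0.0727]
tool_rot: [[0.058, 0.963, 0.262], [0.998, -0.057, -0.012], [0.003, 0.263, -0.965]]
ft_force: [-0.3, -0.5, -0.3]
grip_width: 0.0255
```

Call:
{"fn": "arm_command", "kwargs": {"steps": [{"delta_pos": [5,0,0],"dr": [0,0,0]},{"delta_pos": [5,0,0],"dr": [0,0,0]},{"delta_pos": [0,0,0],"dr": [0,0,0]},{"delta_pos": [0,0,0],"dr": [0,0,0]},{"delta_pos": [0,0,0],"dr": [0,0,0]},{"delta_pos": [0,0,0],"dr": [0,0,0]}], "grip": 1}}

```text
time_s: 4.6
position: [0.4009, 0.3158, 0.0704]
tool_rot: [[0.058, 0.964, 0.258], [0.998, -0.056, -0.014], [0.001, 0.259, -0.966]]
ft_force: [-0.0, 0.0, -0.0]
grip_width: 0.0854
```

Call:
{"fn": "arm_command", "kwargs": {"steps": [{"delta_pos": [0,0,-12],"dr": [0,0,0]},{"delta_pos": [0,0,-12],"dr": [0,0,0]},{"delta_pos": [0,0,-12],"dr": [0,0,0]},{"delta_pos": [0,0,-12],"dr": [0,0,0]},{"delta_pos": [0,0,-10],"dr": [0,0,0]},{"delta_pos": [0,0,-6],"dr": [0,0,0]},{"delta_pos": [0,0,-6],"dr": [0,0,0]},{"delta_pos": [0,0,-5],"dr": [0,0,0]},{"delta_pos": [0,0,0],"dr": [0,0,0]}]}}

```text
time_s: 5.5
position: [0.4008, 0.3157, -0.0048]
tool_rot: [[0.058, 0.964, 0.258], [0.998, -0.056, -0.014], [0.0, 0.259, -0.966]]
ft_force: [-0.3, 0.6, -0.7]
grip_width: 0.0854
```

TCP z is below 0 with no contact force, which confirms the short fingers. I'll go 4 mm further and close.

Call:
{"fn": "arm_command", "kwargs": {"steps": [{"delta_pos": [0,0,-4],"dr": [0,0,0]},{"delta_pos": [0,0,0],"dr": [0,0,0]},{"delta_pos": [0,0,0],"dr": [0,0,0]},{"delta_pos": [0,0,0],"dr": [0,0,0]},{"delta_pos": [0,0,0],"dr": [0,0,0]},{"delta_pos": [0,0,0],"dr": [0,0,0]},{"delta_pos": [0,0,0],"dr": [0,0,0]}], "grip": 0.5, "squeeze": 60}}

```text
time_s: 6.2
position: [0.4009, 0.3157, -0.0084]
tool_rot: [[0.058, 0.964, 0.258], [0.998, -0.056, -0.014], [0.001, 0.259, -0.966]]
ft_force: [-1.6, -0.2, -2.2]
grip_width: 0.0655
```

```bash
python3 - <<'E'
from h import *
o=env.observe();R0=np.array(o['tool_rot']);p=np.array(o['position'])
# pan centre in tool frame (pan gripped: width centred on tool axis)
rel=R0.T@(np.array([.4365,.313,.0225])-p);rel[0]=0;print("rel",rel.round(4),o['grip_width'])
H=np.array([.569,-.135]);y=np.array([-.757,.657]);y/=np.linalg.norm(y);x=np.array([y[1],-y[0]])
yaw=-37.64
# make pan long axis = hopper y : tool x -> hopper x
R=tool(y,x,15)
for d in(.24,.128):
  t=np.array([*(H+d*y),.0225])-R@rel; print(d,t.round(4)); go(t,R)
E
```

```text
rel [ 0.      0.0425 -0.0206] 0.06552336178375762
0.24 [ 0.3608  0.0457 -0.0084]
dpos [ -40.1 -270.     0. ] dr [-4.000e-02  2.000e-02 -3.764e+01] n 37.6
0.128 [ 0.4453 -0.0277 -0.0084]
dpos [  44.5 -343.4    0. ] dr [-4.000e-02  2.000e-02 -3.764e+01] n 37.6
```

Gripped at 65.5 mm. I'll lift, swing and lower to 3 mm ahead of the chute.

Call:
{"fn": "arm_command", "kwargs": {"steps": [{"delta_pos": [0,0,6],"dr": [0,0,0]},{"delta_pos": [0,0,10],"dr": [0,0,0]},{"delta_pos": [0,-10,4],"dr": [0,0,-1]},{"delta_pos": [-3,-20,0],"dr": [0,0,-2.82]},{"delta_pos": [-3,-20,0],"dr": [0,0,-2.82]},{"delta_pos": [-3,-20,0],"dr": [0,0,-2.82]},{"delta_pos": [-3,-20,0],"dr": [0,0,-2.82]},{"delta_pos": [-3,-20,0],"dr": [0,0,-2.82]},{"delta_pos": [-3,-20,0],"dr": [0,0,-2.82]},{"delta_pos": [-3,-20,0],"dr": [0,0,-2.82]},{"delta_pos": [-3,-20,0],"dr": [0,0,-2.82]},{"delta_pos": [-3,-20,0],"dr": [0,0,-2.82]},{"delta_pos": [-3,-20,0],"dr": [0,0,-2.82]},{"delta_pos": [-3,-20,0],"dr": [0,0,-2.82]},{"delta_pos": [-3,-20,0],"dr": [0,0,-2.82]},{"delta_pos": [-4,-20,0],"dr": [0,0,-2.8]},{"delta_pos": [0,0,-6],"dr": [0,0,0]},{"delta_pos": [0,0,-6],"dr": [0,0,0]},{"delta_pos": [0,0,-5],"dr": [0,0,0]},{"delta_pos": [0,0,0],"dr": [0,0,0]}]}}

```text
time_s: 8.2
position: [0.3608, 0.0454, -0.0053]
tool_rot: [[0.656, 0.729, 0.196], [0.755, -0.634, -0.169], [0.001, 0.259, -0.966]]
ft_force: [-0.6, 0.3, -1.4]
grip_width: 0.0653
```

```bash
python3 - <<'E'
from h import *
o=env.observe();print(o['grip_width'],o['q'])
a=env.get_image("wrist");b=env.get_image("scene");c=env.get_image("side")
for n,i in(("w4",a),("s4",b),("d4",c)): cv2.imwrite(f"pics/{n}_raw.png",i)
b=cv2.resize(b[150:300,230:430],(400,300),interpolation=cv2.INTER_CUBIC);c=cv2.resize(c[190:340,240:440],(400,300),interpolation=cv2.INTER_CUBIC)
cv2.imwrite("pics/p4.png",np.vstack([np.hstack([b,c]),cv2.resize(a,(800,600))[:300]]) if 0 else np.hstack([b,c]))
H=np.array([.569,-.135]);y=np.array([-.757,.657]);y/=np.linalg.norm(y);x=np.array([y[1],-y[0]])
R=tool(y,x,15);rel=np.array([0,.0425,-.0206])
go(np.array([*(H+.128*y),.0225])-R@rel,R)
# expected pan rim corners in crops
R0=np.array(o['tool_rot']);p=np.array(o['position']);ce=p+R0@rel
P=[[*(ce[:2]+s*.08*y+q*.033*x),ce[2]+.0225] for s,q in((1,1),(1,-1),(-1,-1),(-1,1))]
print((ce).round(4),((proj(env.get_calibration("scene"),P)-[230,150])*2).round(0).tolist(),((proj(env.get_calibration("side"),P)-[240,190])*2+[400,0]).round(0).tolist())
E
```

```text
0.06528910523277927 [ -4.86739491  24.87099795 127.34302335 -29.89300251  17.78043354
 -26.09739333]
dpos [ 84.2 -73.3  -3.4] dr [-0.02  0.1   0.02] n 0.1
[0.3878 0.0219 0.0256] [[224.0, 136.0], [221.0, 107.0], [129.0, 105.0], [130.0, 135.0]] [[600.0, 190.0], [634.0, 165.0], [556.0, 96.0], [523.0, 118.0]]
```

View pics/p4.png

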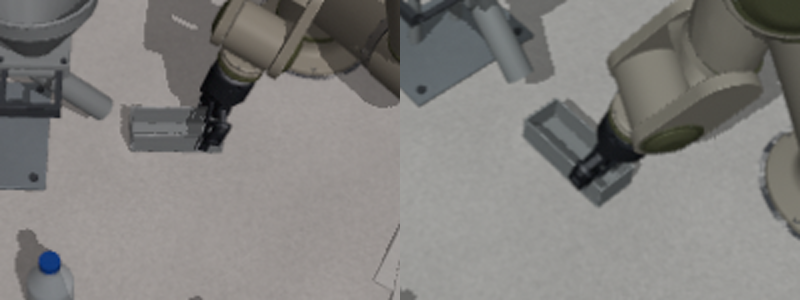

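The pan is held level and its corners are where predicted, e.g. scene crop (130,107)-(222,150). The chute mouth is at crop (103,112) and (515,75). I'll slide the pan in now.

Call:
{"fn": "arm_command", "kwargs": {"steps": [{"delta_pos": [10.5,-9.15,0],"dr": [0,0,0]},{"delta_pos": [10.5,-9.15,0],"dr": [0,0,0]},{"delta_pos": [10.5,-9.15,0],"dr": [0,0,0]},{"delta_pos": [10.5,-9.15,0],"dr": [0,0,0]},{"delta_pos": [10.5,-9.15,0],"dr": [0,0,0]},{"delta_pos": [10.5,-9.15,0],"dr": [0,0,0]},{"delta_pos": [10.5,-9.15,0],"dr": [0,0,0]},{"delta_pos": [10.5,-9.15,0],"dr": [0,0,0]},{"delta_pos": [0,0,-2],"dr": [0,0,0]},{"delta_pos": [0,0,0],"dr": [0,0,0]}]}}

```text
time_s: 9.35
position: [0.4443, -0.0272, -0.0075]
tool_rot: [[0.656, 0.729, 0.195], [0.755, -0.634, -0.169], [0.001, 0.258, -0.966]]
ft_force: [-0.8, 0.6, -3.5]
grip_width: 0.0653
```

```bash
python3 - <<'E'
from h import *
o=env.observe();print(o['grip_width'],o['q'])
a=env.get_image("wrist");b=env.get_image("scene");c=env.get_image("side")
b=cv2.resize(b[150:250,220:353],(400,300),interpolation=cv2.INTER_CUBIC);c=cv2.resize(c[180:280,250:383],(400,300),interpolation=cv2.INTER_CUBIC)
cv2.imwrite("pics/p5.png",np.vstack([np.hstack([b,c]),np.hstack([cv2.resize(a,(400,300)),cv2.resize(a[100:250,156:356],(400,300))])]))
rel=np.array([0,.0425,-.0206]);R0=np.array(o['tool_rot']);p=np.array(o['position']);ce=p+R0@rel
H=np.array([.569,-.135]);y=np.array([-.757,.657]);y/=np.linalg.norm(y);x=np.array([y[1],-y[0]])
print(ce,(ce[:2]-H)@x,(ce[:2]-H)@y)
cw=env.get_calibration("wrist");M=np.array([*(H+.115*y),.076])
print("mouth wrist px",proj(cw,M)*400/512+[0,300],"pan axis", (proj(cw,[[*(ce[:2]+s*.08*y),.045] for s in(1,-1)])*400/512+[0,300]).round(0).tolist())
E
```

```text
0.06527509157734065 [-14.68226809  28.33531944 116.42439595 -17.20554351  22.66445288
 -48.52969151]
[ 0.47124685 -0.05063681  0.0233726 ] -0.00036003980267915555 0.12912279273522015
mouth wrist px [[200.37226473 631.65394317]] pan axis [[200.0, 472.0], [200.0, 618.0]]
```

View pics/p5.png

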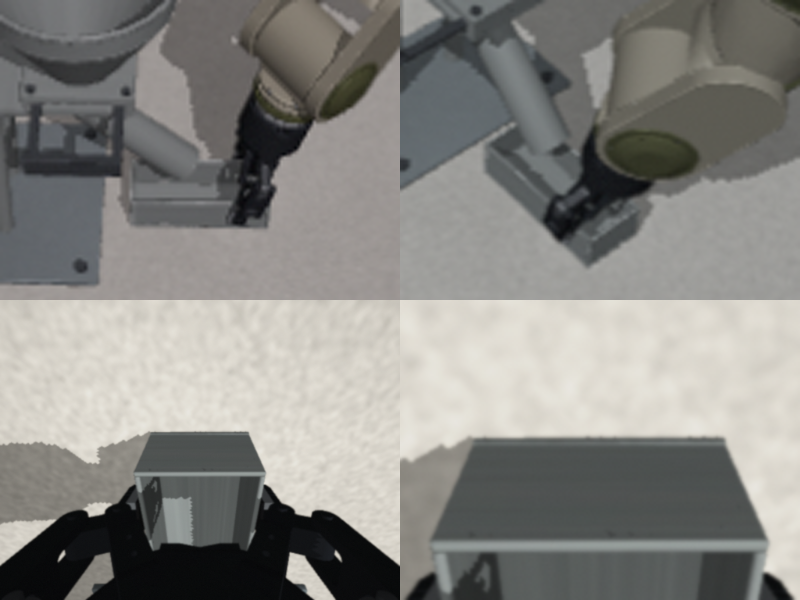

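The pan passes under the pipe, with the mouth at scene crop (190,160). I'll set it down, release and back off along the tool axis.

Call:
{"fn": "arm_command", "kwargs": {"steps": [{"delta_pos": [0,0,-1],"dr": [0,0,0]},{"delta_pos": [0,0,0],"dr": [0,0,0]}]}}

```text
time_s: 9.7
position: [0.4447, -0.0271, -0.0084]
tool_rot: [[0.655, 0.73, 0.196], [0.756, -0.633, -0.169], [0.001, 0.259, -0.966]]
ft_force: [-0.7, -0.6, -2.4]
grip_width: 0.0653
```

Call:
{"fn": "arm_command", "kwargs": {"steps": [{"delta_pos": [0,0,0],"dr": [0,0,0]},{"delta_pos": [0,0,0],"dr": [0,0,0]},{"delta_pos": [0,0,0],"dr": [0,0,0]},{"delta_pos": [0,0,0],"dr": [0,0,0]},{"delta_pos": [-1.6,1.4,8],"dr": [0,0,0]},{"delta_pos": [-3,2.6,15],"dr": [0,0,0]},{"delta_pos": [-6,5.2,25],"dr": [0,0,0]},{"delta_pos": [-8,7,30],"dr": [0,0,0]},{"delta_pos": [-15,12,30],"dr": [0,0,0]},{"delta_pos": [-20,15,30],"dr": [0,0,0]},{"delta_pos": [-20,15,30],"dr": [0,0,0]},{"delta_pos": [0,0,0],"dr": [0,0,0]}], "grip": 1}}

```text
time_s: 10.9
position: [0.3707, 0.0321, 0.163]
tool_rot: [[0.654, 0.729, 0.203], [0.757, -0.632, -0.169], [0.005, 0.264, -0.965]]
ft_force: [0.5, 0.0, -0.1]
grip_width: 0.0852
```

```bash
python3 - <<'E'
from h import *
b=env.get_image("scene");c=env.get_image("side");a=env.get_image("wrist")
cv2.imwrite("pics/s6.png",b);cv2.imwrite("pics/d6.png",c)
b=cv2.resize(b[150:250,220:353],(400,300),interpolation=cv2.INTER_CUBIC);c=cv2.resize(c[180:280,250:383],(400,300),interpolation=cv2.INTER_CUBIC)
cv2.imwrite("pics/p6.png",np.vstack([np.hstack([b,c]),np.hstack([cv2.resize(a,(400,300)),0*b])]))
o=env.observe();print(o['q'],o['position'],o['time_s'])
cs=env.get_calibration("scene");cd=env.get_calibration("side")
H=np.array([.569,-.135]);y=np.array([-.757,.657]);y/=np.linalg.norm(y);x=np.array([y[1],-y[0]])
C=H+.129*y
P=[[*(C+s*.08*y+q*.033*x),.045] for s,q in((1,1),(1,-1),(-1,-1),(-1,1))]+[[*(H+.115*y),.076]]
print(((proj(cs,P)-[220,150])*3).round(0).tolist(),((proj(cd,P)-[250,180])*3+[400,0]).round(0).tolist(),(proj(env.get_calibration("wrist"),P)*400/512+[0,300]).round().tolist())
# gate poses: leaning 40deg, real grasp point ~36mm behind TCP
for s in(1,-1):
  R=tool(-x,s*y,40)
  g=np.array([*(H-.098*x),.225]); t=g+.038*R[:,2]
  for nm,q in(("grasp",t),("back100",t-.1*R[:,2]),):
    print(s,nm,q.round(3));go(q,R)
E
```

```text
[ -7.4416966    3.35107737 111.83816846 -10.30184113  52.6167989
 -51.10629024] [0.37141529 0.03076163 0.15942011] 11.05
[[268.0, 204.0], [266.0, 160.0], [129.0, 158.0], [127.0, 202.0], [186.0, 163.0]] [[588.0, 240.0], [638.0, 206.0], [530.0, 111.0], [482.0, 141.0], [551.0, 145.0]] [[226.0, 453.0], [179.0, 453.0], [184.0, 528.0], [220.0, 528.0], [203.0, 516.0]]
1 grasp [ 0.521 -0.191  0.196]
dpos [ 149.4 -221.3   36.5] dr [  1.89 -27.64  88.41] n 92.7
1 back100 [ 0.479 -0.239  0.272]
dpos [ 107.2 -269.9  113.1] dr [  1.89 -27.64  88.41] n 92.7
-1 grasp [ 0.521 -0.191  0.196]
dpos [ 149.4 -221.3   36.5] dr [ 60.52   4.35 -82.37] n 102.3
-1 back100 [ 0.479 -0.239  0.272]
dpos [ 107.2 -269.9  113.1] dr [ 60.52   4.35 -82.37] n 102.3
```

View pics/p6.png

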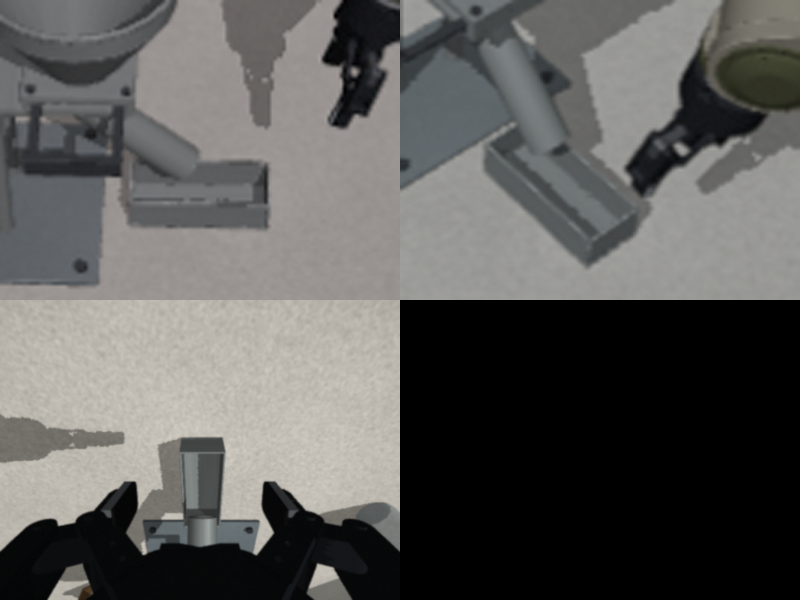

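The wrist view shows the pipe (189–217, centre 203) over the middle of the pan (181–224, centre 202.5), and the pan lies flat. On to the gate: the jaws go along the hopper's y with a 44° lean, camera on the inward-up side to keep joint 6 in range.

```bash
python3 - <<'E'
from h import *
H=np.array([.569,-.135]);y=np.array([-.757,.657]);y/=np.linalg.norm(y);x=np.array([y[1],-y[0]])
cd=env.get_calibration("side");B=plane(cd,[(323.9,158)],.225)[0,:2]-H;print("bar end hopper xy",B@x,B@y)
R=tool(-x,-y,44);t=np.array([*(H-.098*x),.225])+.038*R[:,2]
print(R.round(3).tolist());go(t-.15*R[:,2],R)
R0=np.array(env.observe()['tool_rot']);v=Ro.from_matrix(R@R0.T).as_rotvec()
for k in(.25,.5,.75):print((Ro.from_rotvec(k*v).as_matrix()@R0)[:,2].round(2))
E
```

```text
bar end hopper xy -0.14573748660662064 0.04442477631057753
[[0.755, -0.471, 0.455], [-0.655, -0.543, 0.525], [0.0, -0.695, -0.719]]
dpos [  82.4 -298.5  146.1] dr [ 64.84   4.66 -81.21] n 104.0
[ 0.15  0.05 -0.99]
[ 0.19  0.26 -0.95]
[ 0.3   0.43 -0.85]
```

Call:
{"fn": "arm_command", "kwargs": {"steps": [{"delta_pos": [-4.6,-19,15.7],"dr": [3.6,0.26,-4.51]},{"delta_pos": [-4.6,-19,15.7],"dr": [3.6,0.26,-4.51]},{"delta_pos": [-4.6,-19,15.7],"dr": [3.6,0.26,-4.51]},{"delta_pos": [-4.6,-19,15.7],"dr": [3.6,0.26,-4.51]},{"delta_pos": [-4.6,-19,15.7],"dr": [3.6,0.26,-4.51]},{"delta_pos": [-4.6,-19,15.7],"dr": [3.6,0.26,-4.51]},{"delta_pos": [-4.6,-19,15.7],"dr": [3.6,0.26,-4.51]},{"delta_pos": [-4.6,-19,15.7],"dr": [3.6,0.26,-4.51]},{"delta_pos": [-4.6,-19,15.7],"dr": [3.6,0.26,-4.51]},{"delta_pos": [0,0,0],"dr": [0,0,0]}], "grip": 1}}

```text
time_s: 12.05
position: [0.3301, -0.144, 0.3007]
tool_rot: [[0.975, 0.115, 0.192], [0.062, -0.962, 0.265], [0.215, -0.246, -0.945]]
ft_force: [0.5, -0.3, 0.1]
grip_width: 0.0857
```

```bash
python3 - <<'E'
from h import *
print(env.observe()['q'])
H=np.array([.569,-.135]);y=np.array([-.757,.657]);y/=np.linalg.norm(y);x=np.array([y[1],-y[0]])
R=tool(-x,-y,44);t=np.array([*(H-.101*x),.225])+.038*R[:,2];go(t-.15*R[:,2],R)
E
```

```text
[-57.44817708  -1.8778103   92.61734639  17.82030713  96.18384874
 -61.82412936]
dpos [ 121.7 -126.     4.8] dr [ 32.31   2.19 -40.24] n 51.6
```

Call:
{"fn": "arm_command", "kwargs": {"steps": [{"delta_pos": [13.5,-14,0.5],"dr": [3.59,0.24,-4.47]},{"delta_pos": [13.5,-14,0.5],"dr": [3.59,0.24,-4.47]},{"delta_pos": [13.5,-14,0.5],"dr": [3.59,0.24,-4.47]},{"delta_pos": [13.5,-14,0.5],"dr": [3.59,0.24,-4.47]},{"delta_pos": [13.5,-14,0.5],"dr": [3.59,0.24,-4.47]},{"delta_pos": [13.5,-14,0.5],"dr": [3.59,0.24,-4.47]},{"delta_pos": [13.5,-14,0.5],"dr": [3.59,0.24,-4.47]},{"delta_pos": [13.5,-14,0.5],"dr": [3.59,0.24,-4.47]},{"delta_pos": [13.7,-14,0.8],"dr": [3.59,0.24,-4.47]},{"delta_pos": [0,0,0],"dr": [0,0,0]},{"delta_pos": [0,0,0],"dr": [0,0,0]}]}}

```text
time_s: 13.15
position: [0.4515, -0.266, 0.3045]
tool_rot: [[0.76, -0.466, 0.453], [-0.65, -0.549, 0.526], [0.003, -0.694, -0.72]]
ft_force: [0.0, 0.3, -0.1]
grip_width: 0.0851
```

```bash
python3 - <<'E'
from h import *
o=env.observe();c=env.get_calibration("wrist");im=env.get_image("wrist");cv2.imwrite("pics/w7.png",im)
print(o['q'])
H=np.array([.569,-.135]);y=np.array([-.757,.657]);y/=np.linalg.norm(y);x=np.array([y[1],-y[0]])
R=tool(-x,-y,44);t=np.array([*(H-.101*x),.225])+.038*R[:,2]
go(t-.15*R[:,2],R);go(t,R)
for nm,(a,b) in dict(grip=(-.098,0),barL=(-.132,.046),barR=(-.132,-.046)).items():
    q=proj(c,[*(H+a*x+b*y),.225])[0];print(nm,q.round(1));cv2.drawMarker(im,tuple(q.round().astype(int).tolist()),(0,0,255),cv2.MARKER_CROSS,8)
cv2.imwrite("pics/w7o.png",im)
E
```

```text
[-64.32371405  18.74781687  76.93565958  40.55303743 101.8622658
 -21.58577882]
dpos [ 0.3 -4.4  0.4] dr [ 0.19  0.17 -0.46] n 0.5
dpos [  68.6   74.3 -107.5] dr [ 0.19  0.17 -0.46] n 0.5
grip [258.6 181.3]
barL [211.7 210.9]
barR [305.3 211.7]
```

View pics/w7o.png

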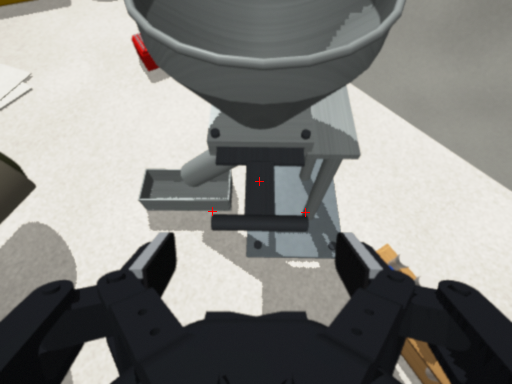

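The bar is at (212–307, 222), about 11 px below the mark for a shut gate, and the shank is centred at column 260. So the gate starts a few mm open. The tube rack shows at lower right.

```bash
python3 - <<'E'
from h import *
c=env.get_calibration("wrist")
H=np.array([.569,-.135]);y=np.array([-.757,.657]);y/=np.linalg.norm(y);x=np.array([y[1],-y[0]])
for uv,z in [((259.5,222),.225),((211,222),.225),((308,222),.225),((247,185),.229),((274,185),.229),((260,164),.225)]:
    P=plane(c,uv,z)[0,:2]-H;print(uv,(P@x).round(4),(P@y).round(4))
cs=env.get_calibration("scene");print("rack",plane(cs,[(190,165)],.09).round(3))
R=tool(-x,-y,44)
for gx in(-.104,): 
  t=np.array([*(H+gx*x),.225])+.038*R[:,2];go(t-.03*R[:,2],R);go(t,R)
E
```

```text
(259.5, 222) -0.1428 -0.0009
(211, 222) -0.1432 0.0459
(308, 222) -0.1423 -0.0477
(247, 185) -0.1043 0.012
(274, 185) -0.104 -0.0156
(260, 164) -0.0759 -0.0013
rack [[ 0.626 -0.407  0.09 ]]
dpos [ 53.   56.3 -85.9] dr [ 0.19  0.17 -0.46] n 0.5
dpos [  66.7   72.1 -107.5] dr [ 0.19  0.17 -0.46] n 0.5
```

Call:
{"fn": "arm_command", "kwargs": {"steps": [{"delta_pos": [5.72,6.2,-8.96],"dr": [0.1,0.1,-0.2]},{"delta_pos": [5.72,6.2,-8.96],"dr": [0.1,0.1,-0.2]},{"delta_pos": [5.72,6.2,-8.96],"dr": [0,0,0]},{"delta_pos": [5.72,6.2,-8.96],"dr": [0,0,0]},{"delta_pos": [5.72,6.2,-8.96],"dr": [0,0,0]},{"delta_pos": [5.72,6.2,-8.96],"dr": [0,0,0]},{"delta_pos": [5.72,6.2,-8.96],"dr": [0,0,0]},{"delta_pos": [5.72,6.2,-8.96],"dr": [0,0,0]},{"delta_pos": [0,0,0],"dr": [0,0,0]}], "grip": 0.7}}

```text
time_s: 14.1
position: [0.4977, -0.2154, 0.2329]
tool_rot: [[0.755, -0.472, 0.454], [-0.655, -0.542, 0.526], [-0.003, -0.695, -0.719]]
ft_force: [-1.4, 0.4, -0.6]
grip_width: 0.0597
```

Call:
{"fn": "arm_command", "kwargs": {"steps": [{"delta_pos": [5.72,6.2,-8.96],"dr": [0,0,0]},{"delta_pos": [5.72,6.2,-8.96],"dr": [0,0,0]},{"delta_pos": [5.72,6.2,-8.96],"dr": [0,0,0]},{"delta_pos": [5.72,6.2,-8.96],"dr": [0,0,0]},{"delta_pos": [0,0,0],"dr": [0,0,0]},{"delta_pos": [0,0,0],"dr": [0,0,0]}]}}

```text
time_s: 14.7
position: [0.5205, -0.1916, 0.1981]
tool_rot: [[0.755, -0.472, 0.455], [-0.656, -0.543, 0.525], [-0.001, -0.695, -0.719]]
ft_force: [-0.1, -0.7, 0.0]
grip_width: 0.0598
```

Call:
{"fn": "arm_command", "kwargs": {"steps": [{"delta_pos": [0,0,0],"dr": [0,0,0]},{"delta_pos": [0,0,0],"dr": [0,0,0]},{"delta_pos": [0,0,0],"dr": [0,0,0]},{"delta_pos": [0,0,0],"dr": [0,0,0]},{"delta_pos": [0,0,0],"dr": [0,0,0]},{"delta_pos": [0,0,0],"dr": [0,0,0]}], "grip": 0.15, "squeeze": 40}}

```text
time_s: 15.3
position: [0.5205, -0.1924, 0.1986]
tool_rot: [[0.754, -0.472, 0.457], [-0.657, -0.543, 0.523], [0.001, -0.695, -0.719]]
ft_force: [-1.7, -4.0, 5.1]
grip_width: 0.0294
```

The shank is gripped (29.4 mm). I'll draw most of the stroke, then creep.

Call:
{"fn": "arm_command", "kwargs": {"steps": [{"delta_pos": [-2.6,-3,0],"dr": [0,0,0]},{"delta_pos": [-3.9,-4.5,0],"dr": [0,0,0]},{"delta_pos": [-3.9,-4.5,0],"dr": [0,0,0]},{"delta_pos": [-3.9,-4.5,0],"dr": [0,0,0]},{"delta_pos": [-3.9,-4.5,0],"dr": [0,0,0]},{"delta_pos": [-3.9,-4.5,0],"dr": [0,0,0]},{"delta_pos": [0,0,0],"dr": [0,0,0]}]}}

```text
time_s: 16.0
position: [0.4984, -0.2176, 0.1986]
tool_rot: [[0.754, -0.472, 0.457], [-0.657, -0.542, 0.524], [0.0, -0.695, -0.719]]
ft_force: [-0.3, -1.1, 7.0]
grip_width: 0.0292
```

Call:
{"fn": "arm_command", "kwargs": {"steps": [{"delta_pos": [-3.9,-4.5,0],"dr": [0,0,0]},{"delta_pos": [-3.9,-4.5,0],"dr": [0,0,0]},{"delta_pos": [-3.9,-4.5,0],"dr": [0,0,0]},{"delta_pos": [-3.9,-4.5,0],"dr": [0,0,0]},{"delta_pos": [-3.9,-4.5,0],"dr": [0,0,0]},{"delta_pos": [-2.6,-3,0],"dr": [0,0,0]},{"delta_pos": [0,0,0],"dr": [0,0,0]}]}}

```text
time_s: 16.7
position: [0.4763, -0.2427, 0.1986]
tool_rot: [[0.755, -0.471, 0.456], [-0.656, -0.542, 0.525], [0.0, -0.696, -0.718]]
ft_force: [0.4, -0.1, 5.3]
grip_width: 0.0293
```

Call:
{"fn": "arm_command", "kwargs": {"steps": [{"delta_pos": [-1.3,-1.5,0],"dr": [0,0,0]},{"delta_pos": [-1.3,-1.5,0],"dr": [0,0,0]},{"delta_pos": [-1.3,-1.5,0],"dr": [0,0,0]},{"delta_pos": [-1.3,-1.5,0],"dr": [0,0,0]},{"delta_pos": [-1.3,-1.5,0],"dr": [0,0,0]}]}}

```text
time_s: 17.2
position: [0.4701, -0.2497, 0.1987]
tool_rot: [[0.755, -0.471, 0.457], [-0.656, -0.542, 0.525], [0.0, -0.696, -0.718]]
ft_force: [5.4, 1.5, 4.0]
grip_width: 0.0291
```

Call:
{"fn": "arm_command", "kwargs": {"steps": [{"delta_pos": [-0.65,-0.75,0],"dr": [0,0,0]},{"delta_pos": [-0.65,-0.75,0],"dr": [0,0,0]},{"delta_pos": [-0.65,-0.75,0],"dr": [0,0,0]}]}}

```text
time_s: 17.5
position: [0.4682, -0.2519, 0.1987]
tool_rot: [[0.755, -0.471, 0.456], [-0.656, -0.542, 0.525], [0.0, -0.696, -0.718]]
ft_force: [5.7, 1.4, 4.4]
grip_width: 0.0297
```

Call:
{"fn": "arm_command", "kwargs": {"steps": [{"delta_pos": [-0.65,-0.75,0],"dr": [0,0,0]},{"delta_pos": [-0.65,-0.75,0],"dr": [0,0,0]},{"delta_pos": [-0.65,-0.75,0],"dr": [0,0,0]}]}}

```text
time_s: 17.8
position: [0.4679, -0.2521, 0.1989]
tool_rot: [[0.755, -0.468, 0.458], [-0.655, -0.54, 0.529], [-0.0, -0.7, -0.714]]
ft_force: [29.2, 16.3, -3.0]
grip_width: 0.0293
```

Call:
{"fn": "arm_command", "kwargs": {"steps": [{"delta_pos": [-0.65,-0.75,0],"dr": [0,0,0]},{"delta_pos": [-0.65,-0.75,0],"dr": [0,0,0]}]}}

```text
time_s: 18.0
position: [0.4678, -0.2521, 0.199]
tool_rot: [[0.756, -0.466, 0.459], [-0.654, -0.538, 0.531], [-0.0, -0.702, -0.712]]
ft_force: [41.8, 24.1, -6.6]
grip_width: 0.0291
```

The gate stalled at 80 mm of travel and the force climbed to 48 N, so it is on the end stop. I'll relax the over-pull, release and back out along the tool axis.

Call:
{"fn": "arm_command", "kwargs": {"steps": [{"delta_pos": [1.3,1.5,0],"dr": [0,0,0]},{"delta_pos": [1.1,1.25,0],"dr": [0,0,0]},{"delta_pos": [0,0,0],"dr": [0,0,0]}]}}

```text
time_s: 18.3
position: [0.4679, -0.2521, 0.1987]
tool_rot: [[0.756, -0.47, 0.456], [-0.655, -0.542, 0.527], [0.0, -0.697, -0.717]]
ft_force: [10.6, 5.3, 2.9]
grip_width: 0.0294
```

Call:
{"fn": "arm_command", "kwargs": {"steps": [{"delta_pos": [0,0,0],"dr": [0,0,0]},{"delta_pos": [0,0,0],"dr": [0,0,0]},{"delta_pos": [0,0,0],"dr": [0,0,0]},{"delta_pos": [0,0,0],"dr": [0,0,0]},{"delta_pos": [0,0,0],"dr": [0,0,0]}], "grip": 0.7}}

```text
time_s: 18.8
position: [0.4667, -0.2536, 0.1981]
tool_rot: [[0.755, -0.472, 0.456], [-0.656, -0.542, 0.525], [-0.001, -0.695, -0.719]]
ft_force: [-0.5, -0.2, -0.3]
grip_width: 0.0597
```

Call:
{"fn": "arm_command", "kwargs": {"steps": [{"delta_pos": [-1.8,-2.1,2.9],"dr": [0,0,0]},{"delta_pos": [-3.6,-4.2,5.7],"dr": [0,0,0]},{"delta_pos": [-5.7,-6.2,9],"dr": [0,0,0]},{"delta_pos": [-5.7,-6.2,9],"dr": [0,0,0]},{"delta_pos": [-9,-10,14],"dr": [0,0,0]},{"delta_pos": [-9,-10,14],"dr": [0,0,0]},{"delta_pos": [-9,-10,14],"dr": [0,0,0]},{"delta_pos": [-9,-10,14],"dr": [0,0,0]},{"delta_pos": [-9,-10,14],"dr": [0,0,0]},{"delta_pos": [0,0,0],"dr": [0,0,0]},{"delta_pos": [0,0,0],"dr": [0,0,0]}]}}

```text
time_s: 19.9
position: [0.4048, -0.3224, 0.2948]
tool_rot: [[0.754, -0.473, 0.456], [-0.657, -0.542, 0.524], [-0.0, -0.695, -0.719]]
ft_force: [-0.5, 0.5, -0.2]
grip_width: 0.0599
```

```bash
python3 - <<'E'
from h import *
c=env.get_calibration("wrist");w=env.get_image("wrist");b=env.get_image("scene");d=env.get_image("side")
r=lambda i:cv2.resize(i,(400,300))
cv2.imwrite("pics/p8.png",np.vstack([np.hstack([r(w),cv2.resize(b[130:270,180:367],(400,300))]),np.hstack([r(b),r(d)])]))
H=np.array([.569,-.135]);y=np.array([-.757,.657]);y/=np.linalg.norm(y);x=np.array([y[1],-y[0]])
o=env.observe();print(o['time_s'],o['ft_force'])
print("bar if at stop, view px",(proj(c,[[*(H-.222*x+k*y),.225] for k in(.046,-.046)])*400/512).round(0).tolist())
for n,z,a in(("scene",b,"pics/scene0.png"),("side",d,"pics/side0.png")):
    hsv=lambda i:cv2.cvtColor(i,cv2.COLOR_BGR2HSV)
    for nm,lo,hi,roi in(("red",(0,150,80),(8,255,255),(slice(280,384),slice(150,380))),("bluecap",(105,150,60),(125,255,255),(slice(230,300),slice(150,290)))):
        print(n,nm,[ (np.argwhere(cv2.inRange(hsv(i),lo,hi)[roi]).mean(0)).round(1).tolist() for i in(cv2.imread(a),z)])
E
```

```text
20.05 [-0.1855061  -0.52582344  0.37792503]
bar if at stop, view px [[161.0, 175.0], [240.0, 175.0]]
scene red [[48.0, 177.9], [48.2, 177.9]]
scene bluecap [[51.0, 104.4], [51.0, 104.4]]
side red [[78.6, 59.0], [78.9, 59.1]]
side bluecap [[26.2, 34.8], [26.3, 34.9]]
```

View pics/p8.png

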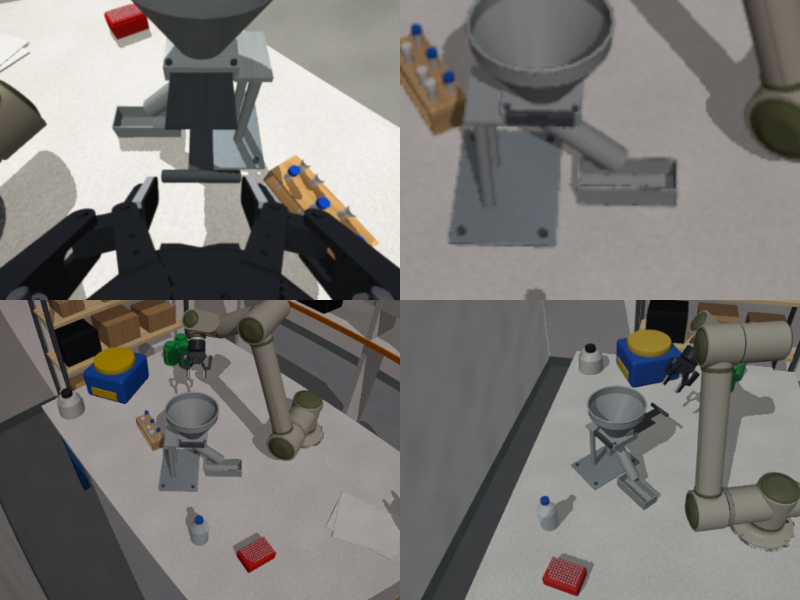

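The bar lies at (162–238,175), where the end-stop position predicts (161–240,175). The tail bar is up against the housing, the pan is still under the mouth, and the bottle and tip box have not moved. I'm handing in.

```bash
python3 -c "
from rig import env
print(env.close_job())"
```

```text
the job is handed in; nothing more can be done
None
```

The pan is on the bench under the chute mouth and the slide gate is drawn out to its end stop. The arm has let go and is clear of everything. I handed the job in at about 20 s.

- **Pan:** It lies lengthwise along the chute's direction. In the wrist view the mouth was over the middle of its width to within about 1 mm. Along its length the mouth is about 14 mm from the middle, towards the hopper.
- **Gate:** It started about 8 to 10 mm open. After about 80 mm more travel it stopped moving and the pull rose to 48 N. I eased that off before letting go. The last wrist view showed the cross-bar where the end stop would put it.
- **Other things on the bench:** The tip box and bottle are where they were, to within 0.3 pixel in both fixed cameras. I only looked at the tube rack in the pictures and did not measure it; nothing went near it.

**Failed or disagreed:**
- **First grasp:** My first try at the pan missed. The fingers closed above its rim without touching it.
- **Finger length:** The fingertips sit about 39 mm farther back than `env.nose_length` says. Two camera views showed this, and lowering the TCP below bench level without contact confirmed it. I corrected for it in both later grasps.

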